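# Feed and set one eyelet

### The job

Feed and set one eyelet on the eyelet setter: turn its feed wheel by the red handle one full turn clockwise (as seen facing the wheel), so that the handle comes to rest back where it started, and only then press the yellow trip paddle all the way down and let it spring back up. Leave the wax jar, the glue bottle and the hammer where they are.

Things in the scene. Friction and masses are not known exactly. Their poses are not given: they have to be found in the camera images.
- machine: the eyelet setter, green housing on a dark steel base 270 mm (x) by 250 mm (y), fixed to the bench; origin at bench level under the wheel's hub, -x is its front, towards the robot. The hub is 150 mm above the origin and the wheel faces the front and up: its axis leans 35 degrees from vertical towards the machine's -x
- lamp (a point): centre of the white lamp bar over the wheel's far edge: 34 mm (machine x) by 275 mm (y) by 26 mm high, underside 293 mm above the bench, on two thin posts 9 mm further back at y = +-125 mm. A tool pointing straight down on the handle's highest places runs into it; one leaning along the wheel's axis passes in front of it
- hub (a point): centre of the feed wheel (aluminium, spoked, 150 mm across, rim 14 mm thick), on its axis in the mid-plane of the rim; z points out of the wheel's face along its axis, x points from the hub to the handle and turns with the wheel
- handle (a point): grip point of the red handle: a round sleeve 24 mm in diameter that spins freely on its pin, standing on the wheel parallel to its axis, 65 mm from the axis, from 12 to 62 mm above the rim's mid-plane; this point lies on the sleeve's centre line 37 mm above the mid-plane
- feed (a joint): angle of the feed wheel in rad, growing clockwise as seen facing the wheel, not wrapped; at 0 the handle is at the highest point, farthest from the robot. Stays where it is left
- trip_unit: the trip unit, a dark steel block 120 x 70 x 28 mm fixed to the bench left or right of the machine; origin under its centre, -x is its front. It carries the paddle on a pivot 46 mm behind the origin and 46 mm up
- pad (a point): middle of the black rubber pad (35 x 42 mm) on top of the yellow trip paddle near its free front end, 83 mm from the pivot; the paddle is 42 mm wide and slopes up to the front by 20 degrees when up, and is level when fully down (the pad then is 28 mm lower, 54 mm above the bench)
- trip (a joint): angle of the trip paddle in rad: 0 up (sprung, returns by itself), 0.35 fully down; takes about 8 N at the pad
- wax_jar: glass jar with a blue band and dark lid, 68 mm in diameter, 60 mm high, origin under its centre; stands on the other side of the machine from the trip unit
- glue: white glue bottle with a blue cap, 52 mm in diameter, 130 mm high, origin under its centre
- hammer: hammer, 240 mm long, lying on the bench at the far left; origin at its middle, underside; lies along its x
Things that resemble listed ones, but are neither listed nor needed, are in the scene too. Of the things that look like the trip_unit, the middle-sized one is meant.

How it is judged (in metres and radians):
On the way, in this order (a step that is already met when the one before it is completed fails the run):
1. the feed wheel has made one full turn clockwise and its handle is back where it started (value of joint feed between 3.3 and 9.3 rad and distance of handle from where it was at the start of the episode below 0.02 m), for 0.2 s.
2. the trip paddle is pressed fully down (value of joint trip above 0.31 rad), for 0.1 s.
At the end, for the whole second after the job is handed in: the feed wheel rests one full turn clockwise from its start, its handle within 20 mm (about 18 degrees) of where it started; the trip paddle is up again (below 0.05 rad), the hammer, jar and bottle are where they were (all of step 1 and velocity of joint feed between -0.1 and 0.1 rad/s and value of joint trip below 0.05 rad); the robot touches nothing.
It fails at once if the trip paddle pressed (over 0.2 rad) while the wheel is not one full turn on from its start (handle within 20 mm) (value of joint trip above 0.2 rad and not (value of joint feed between 3.3 and 9.3 rad and distance of handle from where it was at the start of the episode below 0.02 m)).
It fails at once if the wax jar moved more than 30 mm or tipped over (distance of wax_jar from where it was at the start of the episode above 0.03 m or angle between wax_jar's own z axis and vertical above 0.5 rad).
It fails at once if the glue bottle moved more than 30 mm or tipped over (distance of glue from where it was at the start of the episode above 0.03 m or angle between glue's own z axis and vertical above 0.5 rad).
It fails at once if the hammer moved more than 30 mm or tipped over (distance of hammer from where it was at the start of the episode above 0.03 m or angle between hammer's own z axis and vertical above 0.5 rad).
It also fails if it takes over 67 s, if anything falls off the work surface, if the arm or the gripper's body presses on something with over 40 N, if the wrist force passes 120 N, or if a joint passes its speed limit or range.

### The arm

A 6-joint arm with a two-finger parallel gripper is mounted at the origin on the work surface. World frame = base frame: x ahead of the robot, y to its left, z up, the work surface at z = 0. Lengths are in m, angles in degrees, forces in N, time in s.
With the tool pointing down it reaches from about 0.35 to 0.725 m from the base axis. Payload 4.3 kg.
Tool frame: the origin (TCP) lies between the finger pads, 19 mm behind the fingertips; this is the grasp point; z points along the fingers, y is the line along which they close (so a half turn about z gives the same grasp; the last joint's range is limited). The gripper opens to 85 mm and grips with 20 to 120 N. Pads are 22 mm wide; open, the fingers measure 114 mm over their backs; the gripper's body (76 mm by 85 mm) begins 54 mm behind the grasp point. The pads swing forward as they close: fully open they stand 13 mm farther back than shut.
Start: joints at [-79.143, 21.618, 4.641, 73.018, 0, 83.68], TCP at [0.17, -0.549, 0.25] pointing down, gripper open.
Joint ranges: [-156.06, 156.06], [-48.1, 94.91], [-58.44, 69.94], [-101.28, 121.22], [-78.64, 73.56], [-180, 180]. Speed limits (degrees/s): [147.25, 147.25, 180, 180, 180, 180].

### API

Orientations are given as [roll, pitch, yaw] about the fixed x, y, z axes, in that order (R = Rz(yaw) Ry(pitch) Rx(roll)).
In Python, from bench import * gives the robot as it stands.
- The arm moves only by the tool carry_out, never from a script. Its argument "commands" is a list of rows, each an object of numbers: "wx", "wy", "wz": the turn, a rotation vector about the tool's x, y, z in degrees; "x", "y", "z": the shift along the tool's x, y, z in m; "claw": the opening, from 0 (shut) to 1 (fully open). In form: [{"wx": .., "wy": .., "wz": .., "x": .., "y": .., "z": .., "claw": ..}, ...]. A call has 1 to 12 rows; each row is the pose to reach, as a shift and turn from the pose commanded when the call began, along the tool's axes at that moment; what a row does not reach only later rows make up. A row lasts 1/10 s, in which the tool goes at most 50 mm and 8.59 degrees, less where a joint would pass 70% of its speed; a pose out of reach is approached as far as the arm can. A call with a gripper value outside its range is refused whole. The fingers move at their own pace and stop on an object; "grip_force" is the grip in N (left out, the last holds). Time passes only in rows, so rows that repeat a pose let the fingers close. It gives the time, the measured TCP pose, the force, the opening and the grip force at its end, in the units of the state.
- get_state(): the state, without advancing time (a new reading comes with each control period).
- grab_frame(name): name is "scene" or "top"; returns a dict with "pixels" (420x560x3 uint8, blue, green, red), "K" (3x3 intrinsics, pixels), "R" (3x3) and "t" (3): a world point X has camera coordinates R X + t. Camera axes: x right, y down, z forward; pixel columns grow to the right and rows downward; lengths in m; the calibration is good to about 2 mm. A picture is of the moment at which its call begins. There is no depth.
- finish_job(): hands the job in; it is judged then, once.
The state is a dict: "time": time; "q": joint angles; "qvel": joint speeds; "tau": joint torques, N m; "eef_pos": TCP position; "eef_rot": TCP orientation; "contact_force": force on the tool from outside, world axes, zero at the start; "moment": the same for the moment, N m; "grip_width": opening from 0.0 (shut) to 1.0 (fully open); "grip_force": force on a finger pad.
Only numpy, scipy, OpenCV 4.12 (cv2) and the standard library are available. Lean on these libraries where they do the work, as an engineer would, in place of code of your own. Each camera call takes 0.05 s, during which the arm holds its last target. There are 200 camera calls.

## Working session

There is one attempt and no reset: what is moved stays moved. The work goes in short steps, Python scripts to look and compute and a tool call to move; the robot and the scene stay as the last step left them, time stands still between calls to the robot, and variables do not carry over. Pictures are saved under pics/ and viewed, at most 10 in all, crops included, and the job is handed in when it is done.

Besides the shell and the picture viewer there is one more tool, called after "Call:" by a JSON object that holds its "op" and its "data", one argument or row to a line. carry_out: Moves the arm, as the interface text tells. Its arguments: {"type":"object","properties":{"commands":{"type":"array"},"grip_force":{"type":"number"}},"required":["commands"]}

```bash
mkdir -p pics; ls
python3 - <<'E'
from bench import *
import cv2,pickle
for n in("scene","top"):
    f=grab_frame(n);pickle.dump(f,open(f"{n}.pkl","wb"));cv2.imwrite(f"pics/{n}0.png",f["pixels"]);print(n,f["K"],f["R"],f["t"])
s=get_state();print(s)
E
```

```text
pics
scene [[414.33174143   0.         277.79469061]
 [  0.         414.33174143 209.75539521]
 [  0.           0.           1.        ]] [[-0.7587283   0.65137433 -0.00654571]
 [ 0.57900389  0.66975806 -0.46495014]
 [-0.29847254 -0.35656082 -0.88531267]] [ 0.36300632 -0.20930205  1.62423723]
top [[433.27427731   0.         277.24119138]
 [  0.         433.27427731 209.34356347]
 [  0.           0.           1.        ]] [[ 0.02959033 -0.99910276  0.03030004]
 [-0.98668967 -0.03404505 -0.15901075]
 [ 0.15989965 -0.02519155 -0.98681178]] [-0.00832914  0.5314636   1.31236146]
{'time': 0.1, 'q': array([-7.91395032e+01,  2.16570782e+01,  4.56968780e+00,  7.30171671e+01,
       -1.14131209e-03,  8.36806779e+01]), 'qvel': array([-0.03691902, -0.13267724,  0.08555101,  0.08768746,  0.03911911,
        0.06763346]), 'tau': array([ 1.65529556e-03, -4.64691889e+01,  2.70583123e+01,  1.20168194e-02,
        3.42375608e-05,  7.20758322e-06]), 'eef_pos': array([ 0.16973786, -0.54879721,  0.24915448]), 'eef_rot': array([-1.79895952e+02, -1.03742102e-02,  1.71798106e+01]), 'contact_force': array([-0.16592546,  0.23091119,  0.19826013]), 'moment': array([0.05895789, 0.02831031, 0.02977063]), 'grip_force': 0.0, 'grip_width': 0.9982541068589845}
```

View pics/scene0.png

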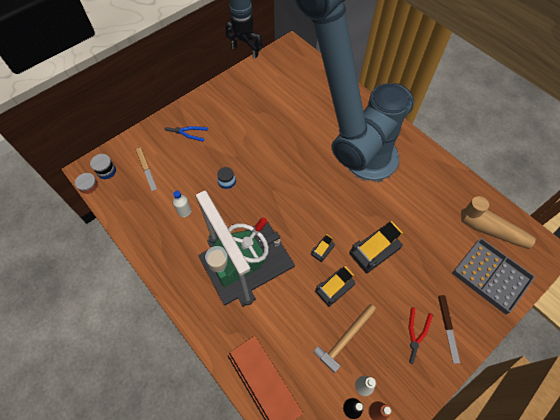

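View pics/top0.png

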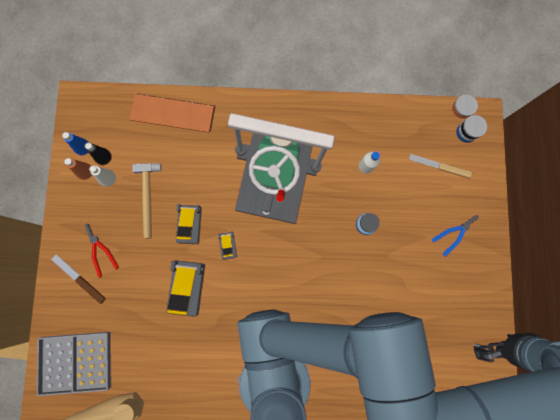

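The scene picture has the machine at about (245,250). In the top picture it is at (272,172), with the red handle at (281,196). The trip unit look-alikes in the top picture are small (227,245), middle (188,224) and large (185,288). I choose the middle one, which is at scene (335,285). The jar is at top (368,223) and the glue at (370,162). Next is one close crop to check this.

Run:
```python
import cv2,pickle,numpy as np
t=pickle.load(open("top.pkl","rb"))["pixels"];s=pickle.load(open("scene.pkl","rb"))["pixels"]
a=cv2.resize(t[105:265,160:345],None,fx=4,fy=4,interpolation=cv2.INTER_CUBIC)[:600]
b=cv2.resize(s[180:320,190:390],None,fx=4,fy=4,interpolation=cv2.INTER_CUBIC)
cv2.imwrite("pics/a.png",a);cv2.imwrite("pics/b.png",b)
```

```text
(no output)
```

View pics/a.png

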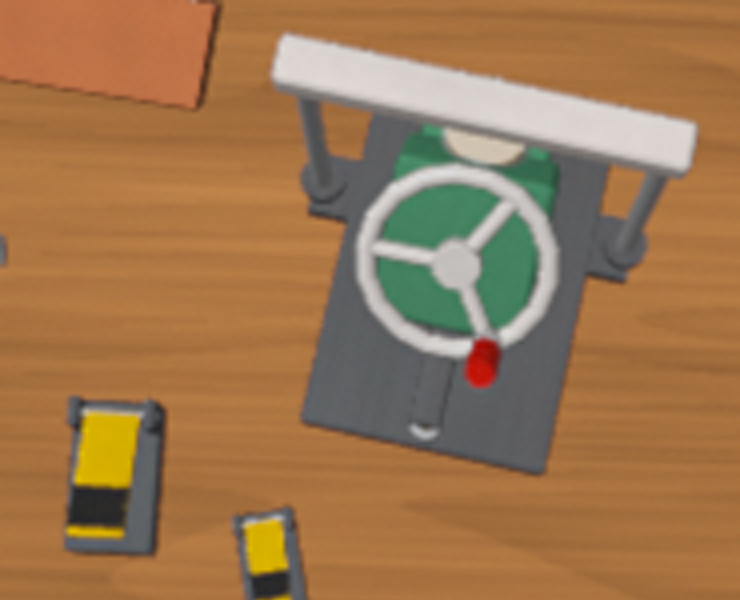

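View pics/b.png

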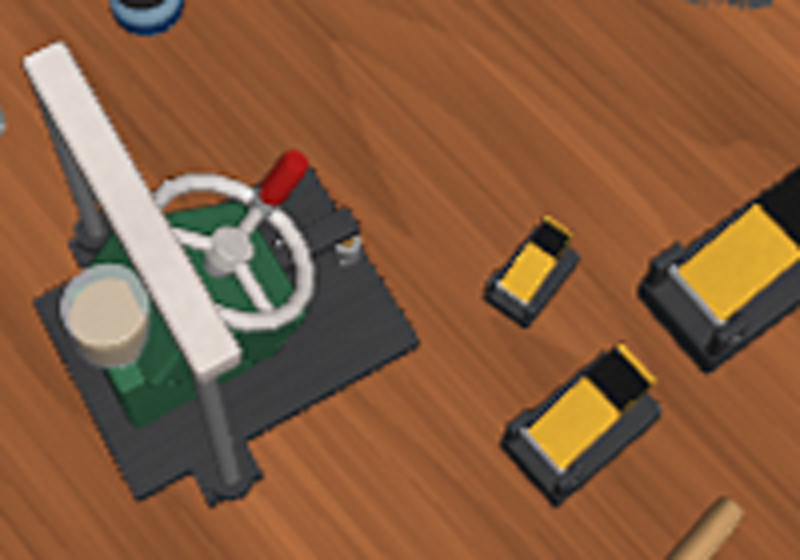

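The crops confirm the handle: its top end is at crop a (482,370) and crop b (293,160), and the hub is at (457,263) and (231,247). The middle unit's pad is at a (98,506) and b (620,375), with its hinge end at a (110,408). Next I fit the machine and trip poses.

```bash
cat > h.py <<'E'
import numpy as np,pickle,cv2
from scipy.optimize import least_squares
from scipy.spatial.transform import Rotation as Ro
C={n:pickle.load(open(n+".pkl","rb")) for n in("top","scene")}
def proj(c,X):
    f=C[c]; p=f["K"]@(f["R"]@X+f["t"]); return p[:2]/p[2]
def px(c,p):
    o=(160,105) if c=="top" else (190,180); return np.array(o)+(np.array(p)+.5)/4-.5
def tri(pa,pb):
    return least_squares(lambda X:np.r_[proj("top",X)-px("top",pa),proj("scene",X)-px("scene",pb)],[.5,0,.1])
s,c=np.sin(np.radians(35)),np.cos(np.radians(35))
A=np.array([-s,0,c]);U=np.array([c,0,s]);Y=np.array([0,1.,0]);H=np.array([0,0,.15])
def W(m,p): return Ro.from_euler('z',m[2]).apply(p)+[m[0],m[1],0]
def hd(m,th,h=.037,r=.065): return W(m,H+r*(np.cos(th)*U-np.sin(th)*Y)+h*A)
E
python3 - <<'E'
from h import *
for n,a,b in(("hub",(457,263),(231,247)),("hand",(482,370),(293,160)),("pad",(98,506),(620,375))):
    r=tri(a,b);print(n,r.x.round(4),r.cost**.5)
def res(v):
    m=v[:3];th=v[3]
    o=[proj("top",hd(m,0,.01,0))-px("top",(457,262)),proj("scene",hd(m,0,.01,0))-px("scene",(231,247)),
    proj("top",hd(m,th,.062))-px("top",(482,371)),proj("scene",hd(m,th,.062))-px("scene",(293,160)),
    proj("top",hd(m,th,.012))-px("top",(486,347)),proj("scene",hd(m,th,.012))-px("scene",(270,198))]
    for y,pt,ps in((.1375,(279,59),(47,52)),(-.1375,(692,147),(226,367))): pass
    o+=[proj("top",W(m,[v[4],.1375,.306]))-px("top",(279,64)),proj("top",W(m,[v[4],-.1375,.306]))-px("top",(691,150))]
    o+=[proj("top",W(m,[v[5],.09,v[6]]))-px("top",(303,421)),proj("top",W(m,[v[5],-.09,v[6]]))-px("top",(545,472))]
    return np.concatenate(o)
r=least_squares(res,[.6,0,-.2,3,.06,-.13,.02],loss="soft_l1");v=r.x
print(v.round(4),np.degrees(v[2:4]),res(v).round(1))
m=v[:3]
print("handle",hd(m,v[3]).round(4),"lamp",W(m,[v[4],0,.306]))
# trip yaw: back-projected paddle axis at hinge z~.055 & pad z .082
def bp(p,z):
    f=C["top"];d=f["R"].T@np.linalg.solve(f["K"],[*px("top",p),1]);o=-f["R"].T@f["t"];return (o+d*(z-o[2])/d[2])
pa,hg=bp((98,506),.082),bp((111,410),.052);print(pa,hg,np.degrees(np.arctan2(*(hg-pa)[1::-1])),np.linalg.norm((hg-pa)[:2]))
np.save("m.npy",v)
E
```

```text
hub [0.6263 0.0259 0.1563] 0.5251072177213807
hand [0.5455 0.0056 0.1708] 0.377247330445339
pad [0.4478 0.2865 0.0881] 0.6315724756353068
[ 0.6305  0.023  -0.1691  2.6359  0.0638 -0.1352  0.1216] [ -9.68898725 151.0231865 ] [ 0.3  0.9 -0.6 -1.1 -0.4  0.6 -0.   0.1  0.  -0.2 -1.5  0.3 -0.6  0.1
  0.5 -0.2 -0.3  0.1 -0.7 -0.3]
handle [0.5584 0.0033 0.1477] lamp [0.69339055 0.01224449 0.306     ]
[0.44950441 0.28626331 0.082     ] [0.52730644 0.28665328 0.052     ] 0.28718513759466124 0.07780300872439738
```

```bash
cat >> h.py <<'E'
from bench import *
def Rm(m): return np.stack([U,-Y,-A],1) if m is None else Ro.from_euler('z',m[2]).as_matrix()@np.stack([U,-Y,-A],1)
def delta(P,R,cur=None):
    st=get_state(); p,R0=cur or (st["eef_pos"],Ro.from_euler('xyz',st["eef_rot"],degrees=True).as_matrix())
    print("shift",(R0.T@(P-p)).round(4),"turn",np.degrees(Ro.from_matrix(R0.T@R).as_rotvec()).round(2))
E
python3 - <<'E'
from h import *
v=np.load("m.npy");m=v[:3]
delta(hd(m,v[3],.037+.09),Rm(m))
print(hd(m,v[3],.127))
E
```

```text
shift [ 0.4883 -0.436   0.0286] turn [-8.31 34.36 25.99]
[0.50749706 0.01203778 0.22141702]
```

Call:
{"op": "carry_out", "data": {
  "commands": [
    {"x":0.488,"y":-0.436,"z":0.029,"wx":-8.31,"wy":34.36,"wz":25.99,"claw":1},
    {"x":0.488,"y":-0.436,"z":0.029,"wx":-8.31,"wy":34.36,"wz":25.99,"claw":1},
    {"x":0.488,"y":-0.436,"z":0.029,"wx":-8.31,"wy":34.36,"wz":25.99,"claw":1},
    {"x":0.488,"y":-0.436,"z":0.029,"wx":-8.31,"wy":34.36,"wz":25.99,"claw":1},
    {"x":0.488,"y":-0.436,"z":0.029,"wx":-8.31,"wy":34.36,"wz":25.99,"claw":1},
    {"x":0.488,"y":-0.436,"z":0.029,"wx":-8.31,"wy":34.36,"wz":25.99,"claw":1},
    {"x":0.488,"y":-0.436,"z":0.029,"wx":-8.31,"wy":34.36,"wz":25.99,"claw":1},
    {"x":0.488,"y":-0.436,"z":0.029,"wx":-8.31,"wy":34.36,"wz":25.99,"claw":1},
    {"x":0.488,"y":-0.436,"z":0.029,"wx":-8.31,"wy":34.36,"wz":25.99,"claw":1},
    {"x":0.488,"y":-0.436,"z":0.029,"wx":-8.31,"wy":34.36,"wz":25.99,"claw":1},
    {"x":0.488,"y":-0.436,"z":0.029,"wx":-8.31,"wy":34.36,"wz":25.99,"claw":1},
    {"x":0.488,"y":-0.436,"z":0.029,"wx":-8.31,"wy":34.36,"wz":25.99,"claw":1}
  ]
}}

```text
time: 1.3
eef_pos: [0.4783, -0.0348, 0.2236]
eef_rot: [179.8, -35.1, -9.6]
contact_force: [1.2, -1.0, -0.3]
grip_width: 0.996
grip_force: 0.0
```

Run:
```python
from h import *
v=np.load("m.npy");m=v[:3]
print(get_state()["q"].round(1))
delta(hd(m,v[3],.037+.09),Rm(m))
delta(hd(m,v[3],.037),Rm(m))
f=grab_frame("top");g=grab_frame("scene")
a=cv2.resize(f["pixels"][105:255,210:350],None,fx=3,fy=3);b=cv2.resize(g["pixels"][160:310,190:300],None,fx=3,fy=3)
cv2.imwrite("pics/c.png",np.hstack([a,b]))
```

```text
[-12.8 -14.7 -50.6  19.    1.7 177.4]
shift [ 0.0158 -0.0511  0.0137] turn [ 0.1  -0.13  0.08]
shift [ 0.0156 -0.0513  0.1037] turn [ 0.1  -0.13  0.08]
```

View pics/c.png

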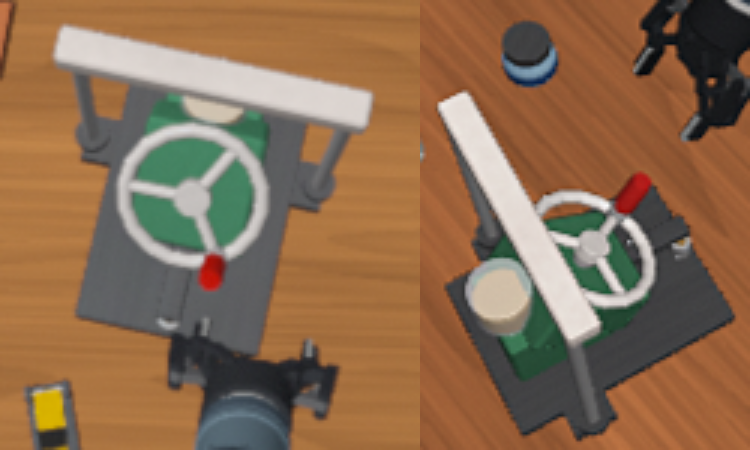

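The wheel and handle are undisturbed, with the handle tip at crop (210,280), and the fingers are short and right of it. Joint 6 is near its limit at 177°, so I flip the tool half a turn (wz -180).

Call:
{"op": "carry_out", "data": {
  "commands": [
    {"wz":-90,"claw":1},
    {"wz":-90,"claw":1},
    {"wz":-90,"claw":1},
    {"wz":-90,"claw":1},
    {"wz":-90,"claw":1},
    {"wz":-90,"claw":1},
    {"wz":-90,"claw":1},
    {"wz":-90,"claw":1},
    {"wz":-90,"claw":1},
    {"wz":-90,"claw":1},
    {"wz":-90,"claw":1},
    {"wz":-90,"claw":1}
  ]
}}

```text
invalid input at $.commands[0]: expected keys wx, wy, wz, x, y, z, claw
```

Call:
{"op": "carry_out", "data": {
  "commands": [
    {"wz":-90,"claw":1},
    {"wz":-90,"claw":1},
    {"wz":-90,"claw":1},
    {"wz":-90,"claw":1},
    {"wz":-90,"claw":1},
    {"wz":-90,"claw":1},
    {"wz":-90,"claw":1},
    {"wz":-90,"claw":1},
    {"wz":-90,"claw":1},
    {"wz":-90,"claw":1},
    {"wz":-90,"claw":1},
    {"wz":-90,"claw":1}
  ]
}}

```text
invalid input at $.commands[0]: expected keys wx, wy, wz, x, y, z, claw
```

```bash
cat >> h.py <<'E'
FL=np.diag([-1.,-1,1])
E
python3 - <<'E'
from h import *
v=np.load("m.npy");m=v[:3]
print(get_state()["q"].round(1))
delta(hd(m,v[3],.037+.09),Rm(m)@FL)
delta(hd(m,v[3],.037),Rm(m)@FL)
E
```

```text
[-12.2 -14.6 -50.5  19.1   2.  177.1]
shift [ 0.016  -0.0446  0.0138] turn [ 1.3000e-01 -8.3000e-01 -1.7923e+02]
shift [ 0.0159 -0.0438  0.1038] turn [ 1.3000e-01 -8.3000e-01 -1.7923e+02]
```

Call:
{"op": "carry_out", "data": {
  "commands": [
    {"x":0,"y":0,"z":0,"wx":0,"wy":0,"wz":-90,"claw":1},
    {"x":0,"y":0,"z":0,"wx":0,"wy":0,"wz":-90,"claw":1},
    {"x":0,"y":0,"z":0,"wx":0,"wy":0,"wz":-90,"claw":1},
    {"x":0,"y":0,"z":0,"wx":0,"wy":0,"wz":-90,"claw":1},
    {"x":0,"y":0,"z":0,"wx":0,"wy":0,"wz":-90,"claw":1},
    {"x":0,"y":0,"z":0,"wx":0,"wy":0,"wz":-90,"claw":1},
    {"x":0,"y":0,"z":0,"wx":0,"wy":0,"wz":-90,"claw":1},
    {"x":0,"y":0,"z":0,"wx":0,"wy":0,"wz":-90,"claw":1},
    {"x":0,"y":0,"z":0,"wx":0,"wy":0,"wz":-90,"claw":1},
    {"x":0,"y":0,"z":0,"wx":0,"wy":0,"wz":-90,"claw":1},
    {"x":0,"y":0,"z":0,"wx":0,"wy":0,"wz":-90,"claw":1},
    {"x":0,"y":0,"z":0,"wx":0,"wy":0,"wz":-90,"claw":1}
  ]
}}

```text
time: 2.6
eef_pos: [0.4775, -0.0378, 0.2228]
eef_rot: [145.0, 0.1, 80.2]
contact_force: [-0.1, -0.3, 0.2]
grip_width: 1.005
grip_force: 0.0
```

Call:
{"op": "carry_out", "data": {
  "commands": [
    {"x":0,"y":0,"z":0,"wx":0,"wy":0,"wz":-90,"claw":1},
    {"x":0,"y":0,"z":0,"wx":0,"wy":0,"wz":-90,"claw":1},
    {"x":0,"y":0,"z":0,"wx":0,"wy":0,"wz":-90,"claw":1},
    {"x":0,"y":0,"z":0,"wx":0,"wy":0,"wz":-90,"claw":1},
    {"x":0,"y":0,"z":0,"wx":0,"wy":0,"wz":-90,"claw":1},
    {"x":0,"y":0,"z":0,"wx":0,"wy":0,"wz":-90,"claw":1},
    {"x":0,"y":0,"z":0,"wx":0,"wy":0,"wz":-90,"claw":1},
    {"x":0,"y":0,"z":0,"wx":0,"wy":0,"wz":-90,"claw":1},
    {"x":0,"y":0,"z":0,"wx":0,"wy":0,"wz":-90,"claw":1},
    {"x":0,"y":0,"z":0,"wx":0,"wy":0,"wz":-90,"claw":1},
    {"x":0,"y":0,"z":0,"wx":0,"wy":0,"wz":-90,"claw":1},
    {"x":0,"y":0,"z":0,"wx":0,"wy":0,"wz":-90,"claw":1}
  ]
}}

```text
time: 3.8
eef_pos: [0.4777, -0.0376, 0.2231]
eef_rot: [-179.9, 35.0, 170.2]
contact_force: [-0.6, 0.2, 0.1]
grip_width: 1.003
grip_force: 0.0
```

Run:
```python
from h import *
v=np.load("m.npy");m=v[:3]
print(get_state()["q"].round(1))
delta(hd(m,v[3],.037+.09),Rm(m)@FL)
delta(hd(m,v[3],.037),Rm(m)@FL)
```

```text
[-13.3 -14.7 -50.6  19.2   1.9  -2.9]
shift [-0.0162  0.0539  0.0133] turn [-0.12 -0.01 -0.07]
shift [-0.0162  0.0541  0.1033] turn [-0.12 -0.01 -0.07]
```

Call:
{"op": "carry_out", "data": {
  "commands": [
    {"x":-0.016,"y":0.054,"z":0.01,"wx":0,"wy":0,"wz":0,"claw":1},
    {"x":-0.016,"y":0.054,"z":0.01,"wx":0,"wy":0,"wz":0,"claw":1},
    {"x":-0.016,"y":0.054,"z":0.01,"wx":0,"wy":0,"wz":0,"claw":1},
    {"x":-0.016,"y":0.054,"z":0.03,"wx":0,"wy":0,"wz":0,"claw":1},
    {"x":-0.016,"y":0.054,"z":0.05,"wx":0,"wy":0,"wz":0,"claw":1},
    {"x":-0.016,"y":0.054,"z":0.07,"wx":0,"wy":0,"wz":0,"claw":1},
    {"x":-0.016,"y":0.054,"z":0.085,"wx":0,"wy":0,"wz":0,"claw":1},
    {"x":-0.016,"y":0.054,"z":0.1,"wx":0,"wy":0,"wz":0,"claw":1},
    {"x":-0.016,"y":0.054,"z":0.1,"wx":0,"wy":0,"wz":0,"claw":1},
    {"x":-0.016,"y":0.054,"z":0.1,"wx":0,"wy":0,"wz":0,"claw":1}
  ]
}}

```text
time: 4.8
eef_pos: [0.5558, 0.0033, 0.1501]
eef_rot: [-179.9, 34.9, 170.3]
contact_force: [-0.3, 0.1, 0.2]
grip_width: 0.999
grip_force: 0.0
```

Run:
```python
from h import *
v=np.load("m.npy");m=v[:3]
print(get_state()["q"].round(1))
delta(hd(m,v[3],.037),Rm(m)@FL)
f=grab_frame("top");g=grab_frame("scene")
a=cv2.resize(f["pixels"][105:255,210:350],None,fx=3,fy=3);b=cv2.resize(g["pixels"][160:310,190:300],None,fx=3,fy=3)
cv2.imwrite("pics/d.png",np.hstack([a,b]))
```

```text
[ -4.6   1.4 -50.    3.8  -3.1   4.2]
shift [-0.0007  0.0005  0.0035] turn [-0.15 -0.07 -0.03]
```

View pics/d.png

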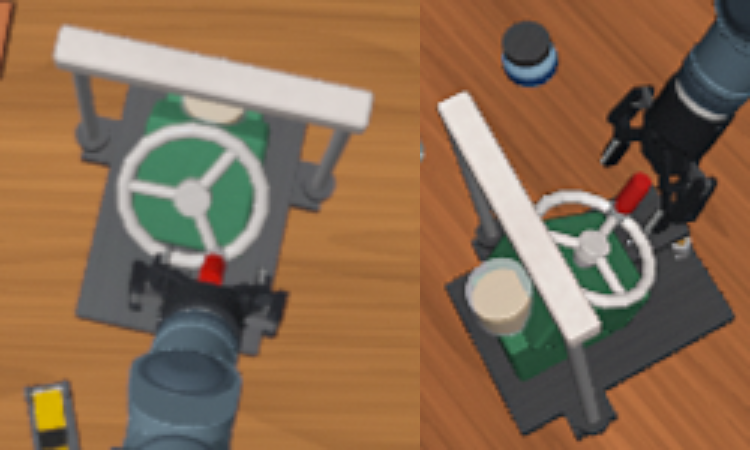

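The handle, at crop (633,193), lies midway between the fingertips at (610,158) and (650,230). Closing.

Call:
{"op": "carry_out", "data": {
  "commands": [
    {"x":0,"y":0,"z":0,"wx":0,"wy":0,"wz":0,"claw":0.5},
    {"x":0,"y":0,"z":0,"wx":0,"wy":0,"wz":0,"claw":0.3},
    {"x":0,"y":0,"z":0,"wx":0,"wy":0,"wz":0,"claw":0},
    {"x":0,"y":0,"z":0,"wx":0,"wy":0,"wz":0,"claw":0},
    {"x":0,"y":0,"z":0,"wx":0,"wy":0,"wz":0,"claw":0},
    {"x":0,"y":0,"z":0,"wx":0,"wy":0,"wz":0,"claw":0},
    {"x":0,"y":0,"z":0,"wx":0,"wy":0,"wz":0,"claw":0},
    {"x":0,"y":0,"z":0,"wx":0,"wy":0,"wz":0,"claw":0}
  ],
  "grip_force": 50
}}

```text
time: 5.7
eef_pos: [0.5566, 0.0041, 0.1509]
eef_rot: [-179.8, 35.0, 170.4]
contact_force: [-5.2, 0.9, 5.5]
grip_width: 0.275
grip_force: 48.6
```

Run:
```python
from h import *
v=np.load("m.npy");m=v[:3];R=Rm(m)@FL
def rows(a0,a1,n):
    p0=hd(m,v[3]+np.radians(a0))
    for k in range(1,n+1):
        print((R.T@(hd(m,v[3]+np.radians(a0+(a1-a0)*k/n))-p0))[:2].round(4))
for a in(0,120,240): print(a);rows(a,a+120,12)
print(get_state()["grip_width"],get_state()["contact_force"])
```

```text
0
[0.0046 0.0104]
[0.0073 0.0213]
[0.0081 0.0327]
[0.0069 0.0439]
[0.0038 0.0548]
[-0.0012  0.065 ]
[-0.0078  0.0742]
[-0.016  0.082]
[-0.0254  0.0884]
[-0.0357  0.093 ]
[-0.0467  0.0957]
[-0.058   0.0965]
120
[-0.0113 -0.0012]
[-0.0222 -0.0043]
[-0.0323 -0.0093]
[-0.0415 -0.016 ]
[-0.0494 -0.0241]
[-0.0557 -0.0335]
[-0.0603 -0.0439]
[-0.063  -0.0548]
[-0.0638 -0.0662]
[-0.0626 -0.0774]
[-0.0595 -0.0883]
[-0.0545 -0.0985]
240
[ 0.0067 -0.0092]
[ 0.0148 -0.017 ]
[ 0.0242 -0.0234]
[ 0.0346 -0.028 ]
[ 0.0456 -0.0307]
[ 0.0569 -0.0315]
[ 0.0681 -0.0303]
[ 0.079  -0.0272]
[ 0.0892 -0.0222]
[ 0.0984 -0.0155]
[ 0.1062 -0.0074]
[0.1126 0.002 ]
0.2750936522241005 [-5.22413138  0.89000208  5.47297726]
```

Call:
{"op": "carry_out", "data": {
  "commands": [
    {"x":0.0046,"y":0.0104,"z":0,"wx":0,"wy":0,"wz":0,"claw":0},
    {"x":0.0073,"y":0.0213,"z":0,"wx":0,"wy":0,"wz":0,"claw":0},
    {"x":0.0081,"y":0.0327,"z":0,"wx":0,"wy":0,"wz":0,"claw":0},
    {"x":0.0069,"y":0.0439,"z":0,"wx":0,"wy":0,"wz":0,"claw":0},
    {"x":0.0038,"y":0.0548,"z":0,"wx":0,"wy":0,"wz":0,"claw":0},
    {"x":-0.0012,"y":0.065,"z":0,"wx":0,"wy":0,"wz":0,"claw":0}
  ]
}}

```text
time: 6.3
eef_pos: [0.5687, 0.0689, 0.1509]
eef_rot: [-179.8, 35.0, 170.4]
contact_force: [-1.7, -1.6, 1.0]
grip_width: 0.271
grip_force: 48.8
```

Call:
{"op": "carry_out", "data": {
  "commands": [
    {"x":-0.0066,"y":0.0092,"z":0,"wx":0,"wy":0,"wz":0,"claw":0},
    {"x":-0.0148,"y":0.017,"z":0,"wx":0,"wy":0,"wz":0,"claw":0},
    {"x":-0.0242,"y":0.0234,"z":0,"wx":0,"wy":0,"wz":0,"claw":0},
    {"x":-0.0345,"y":0.028,"z":0,"wx":0,"wy":0,"wz":0,"claw":0},
    {"x":-0.0455,"y":0.0307,"z":0,"wx":0,"wy":0,"wz":0,"claw":0},
    {"x":-0.0568,"y":0.0315,"z":0,"wx":0,"wy":0,"wz":0,"claw":0},
    {"x":-0.0681,"y":0.0303,"z":0,"wx":0,"wy":0,"wz":0,"claw":0},
    {"x":-0.079,"y":0.0272,"z":0,"wx":0,"wy":0,"wz":0,"claw":0},
    {"x":-0.0891,"y":0.0222,"z":0,"wx":0,"wy":0,"wz":0,"claw":0}
  ]
}}

```text
time: 7.2
eef_pos: [0.645, 0.0777, 0.2025]
eef_rot: [-179.9, 35.0, 170.4]
contact_force: [-0.8, -0.1, -4.7]
grip_width: 0.271
grip_force: 49.1
```

Run:
```python
from h import *
v=np.load("m.npy");m=v[:3]
s=get_state();print(s["q"].round(1),s["contact_force"].round(1))
delta(hd(m,v[3]+np.radians(150)),Rm(m)@FL)
g=grab_frame("scene");f=grab_frame("top")
a=cv2.resize(f["pixels"][105:255,210:350],None,fx=3,fy=3);b=cv2.resize(g["pixels"][160:310,190:300],None,fx=3,fy=3)
cv2.imwrite("pics/e.png",np.hstack([a,b]))
```

```text
[  5.1   8.4 -32.6  15.   -8.4  12.1] [-0.8 -0.1 -4.7]
shift [ 0.0008 -0.0006  0.0031] turn [-0.04  0.    0.07]
```

View pics/e.png

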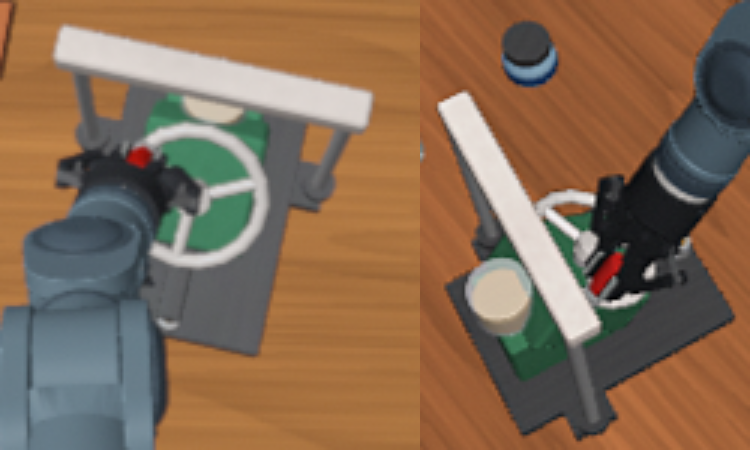

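The picture shows the handle gripped at crop (140,158) and the wheel turning with it. Next I go over the top, clear of the lamp.

Call:
{"op": "carry_out", "data": {
  "commands": [
    {"x":-0.0092,"y":-0.0067,"z":0,"wx":0,"wy":0,"wz":0,"claw":0},
    {"x":-0.0171,"y":-0.0148,"z":0,"wx":0,"wy":0,"wz":0,"claw":0},
    {"x":-0.0234,"y":-0.0242,"z":0,"wx":0,"wy":0,"wz":0,"claw":0},
    {"x":-0.028,"y":-0.0346,"z":0,"wx":0,"wy":0,"wz":0,"claw":0}
  ]
}}

```text
time: 7.7
eef_pos: [0.6612, 0.0387, 0.2186]
eef_rot: [-179.9, 35.0, 170.4]
contact_force: [-1.6, 1.2, -4.9]
grip_width: 0.264
grip_force: 50.9
```

Call:
{"op": "carry_out", "data": {
  "commands": [
    {"x":-0.0027,"y":-0.0109,"z":0,"wx":0,"wy":0,"wz":0,"claw":0},
    {"x":-0.0035,"y":-0.0223,"z":0,"wx":0,"wy":0,"wz":0,"claw":0},
    {"x":-0.0023,"y":-0.0335,"z":0,"wx":0,"wy":0,"wz":0,"claw":0},
    {"x":0.0008,"y":-0.0444,"z":0,"wx":0,"wy":0,"wz":0,"claw":0},
    {"x":0.0058,"y":-0.0546,"z":0,"wx":0,"wy":0,"wz":0,"claw":0}
  ]
}}

```text
time: 8.2
eef_pos: [0.6465, -0.0134, 0.2152]
eef_rot: [-180.0, 35.0, 170.4]
contact_force: [-3.7, 5.9, -0.3]
grip_width: 0.274
grip_force: 51.4
```

Call:
{"op": "carry_out", "data": {
  "commands": [
    {"x":0.0067,"y":-0.0092,"z":0,"wx":0,"wy":0,"wz":0,"claw":0},
    {"x":0.0148,"y":-0.017,"z":0,"wx":0,"wy":0,"wz":0,"claw":0},
    {"x":0.0242,"y":-0.0234,"z":0,"wx":0,"wy":0,"wz":0,"claw":0},
    {"x":0.0346,"y":-0.028,"z":0,"wx":0,"wy":0,"wz":0,"claw":0},
    {"x":0.0456,"y":-0.0307,"z":0,"wx":0,"wy":0,"wz":0,"claw":0},
    {"x":0.0569,"y":-0.0315,"z":0,"wx":0,"wy":0,"wz":0,"claw":0}
  ]
}}

```text
time: 8.8
eef_pos: [0.5975, -0.0363, 0.1845]
eef_rot: [180.0, 35.3, 170.4]
contact_force: [5.0, 5.1, -3.7]
grip_width: 0.268
grip_force: 50.7
```

Call:
{"op": "carry_out", "data": {
  "commands": [
    {"x":0.0112,"y":0.0012,"z":0,"wx":0,"wy":0,"wz":0,"claw":0},
    {"x":0.0221,"y":0.0043,"z":0,"wx":0,"wy":0,"wz":0,"claw":0},
    {"x":0.0323,"y":0.0093,"z":0,"wx":0,"wy":0,"wz":0,"claw":0},
    {"x":0.0415,"y":0.016,"z":0,"wx":0,"wy":0,"wz":0,"claw":0},
    {"x":0.0493,"y":0.0241,"z":0,"wx":0,"wy":0,"wz":0,"claw":0},
    {"x":0.0557,"y":0.0335,"z":0,"wx":0,"wy":0,"wz":0,"claw":0},
    {"x":0.0557,"y":0.0335,"z":0,"wx":0,"wy":0,"wz":0,"claw":0},
    {"x":0.0557,"y":0.0335,"z":0,"wx":0,"wy":0,"wz":0,"claw":0},
    {"x":0.0557,"y":0.0335,"z":0,"wx":0,"wy":0,"wz":0,"claw":0}
  ]
}}

```text
time: 9.7
eef_pos: [0.5564, 0.005, 0.1506]
eef_rot: [-179.9, 35.0, 170.4]
contact_force: [-6.0, 1.2, 6.9]
grip_width: 0.266
grip_force: 52.1
```

The handle is back within 1 mm of where it started. I let go and back out.

Call:
{"op": "carry_out", "data": {
  "commands": [
    {"x":0,"y":0,"z":0,"wx":0,"wy":0,"wz":0,"claw":0.4},
    {"x":0,"y":0,"z":0,"wx":0,"wy":0,"wz":0,"claw":0.7},
    {"x":0,"y":0,"z":0,"wx":0,"wy":0,"wz":0,"claw":1},
    {"x":0,"y":0,"z":0,"wx":0,"wy":0,"wz":0,"claw":1},
    {"x":0,"y":0,"z":0,"wx":0,"wy":0,"wz":0,"claw":1},
    {"x":0,"y":0,"z":-0.03,"wx":0,"wy":0,"wz":0,"claw":1},
    {"x":0,"y":0,"z":-0.06,"wx":0,"wy":0,"wz":0,"claw":1},
    {"x":0,"y":0,"z":-0.09,"wx":0,"wy":0,"wz":0,"claw":1},
    {"x":0,"y":0,"z":-0.09,"wx":0,"wy":0,"wz":0,"claw":1}
  ]
}}

```text
time: 10.6
eef_pos: [0.5066, 0.0131, 0.2282]
eef_rot: [-179.9, 35.4, 170.4]
contact_force: [-0.2, -0.4, 0.6]
grip_width: 1.002
grip_force: 0.0
```

Run:
```python
from h import *
s=get_state();print(s["q"].round(1),s["eef_pos"],s["contact_force"].round(1))
D=Ro.from_euler('xyz',[180,0,180],degrees=True).as_matrix()
delta(np.array([.449,.2865,.16]),D)
g=grab_frame("scene");f=grab_frame("top")
a=cv2.resize(f["pixels"][105:255,160:350],None,fx=3,fy=3);b=cv2.resize(g["pixels"][160:310,190:265],None,fx=3,fy=3)
cv2.imwrite("pics/f.png",np.hstack([a,b]))
```

```text
[ -3.6 -11.  -47.4  18.3  -3.5   4.9] [0.50656484 0.01312907 0.22821979] [-0.2 -0.4  0.6]
shift [ 0.123   0.2599 -0.0041] turn [-3.05 35.29 -9.34]
```

View pics/f.png

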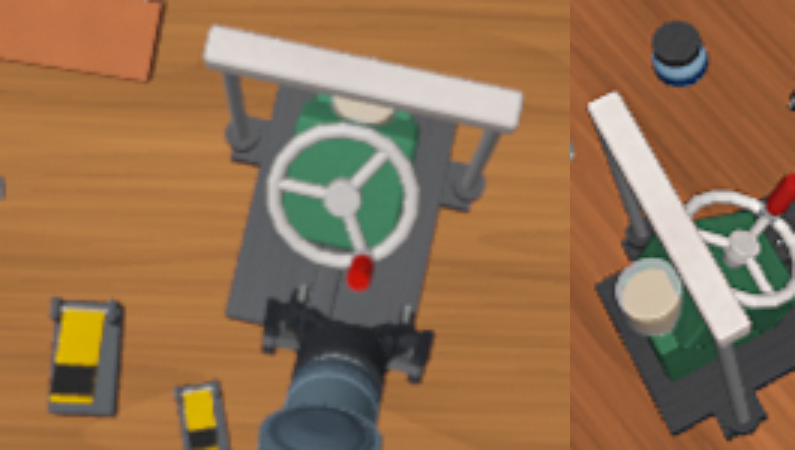

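The picture shows the handle back at its starting pixel, crop (360,272), and released. The paddle is up with its pad at (73,380). I move above the pad with the gripper shut.

Call:
{"op": "carry_out", "data": {
  "commands": [
    {"x":0.123,"y":0.26,"z":-0.004,"wx":-3.05,"wy":35.29,"wz":-9.34,"claw":1},
    {"x":0.123,"y":0.26,"z":-0.004,"wx":-3.05,"wy":35.29,"wz":-9.34,"claw":1},
    {"x":0.123,"y":0.26,"z":-0.004,"wx":-3.05,"wy":35.29,"wz":-9.34,"claw":0},
    {"x":0.123,"y":0.26,"z":-0.004,"wx":-3.05,"wy":35.29,"wz":-9.34,"claw":0},
    {"x":0.123,"y":0.26,"z":-0.004,"wx":-3.05,"wy":35.29,"wz":-9.34,"claw":0},
    {"x":0.123,"y":0.26,"z":-0.004,"wx":-3.05,"wy":35.29,"wz":-9.34,"claw":0},
    {"x":0.123,"y":0.26,"z":-0.004,"wx":-3.05,"wy":35.29,"wz":-9.34,"claw":0},
    {"x":0.123,"y":0.26,"z":-0.004,"wx":-3.05,"wy":35.29,"wz":-9.34,"claw":0},
    {"x":0.123,"y":0.26,"z":-0.004,"wx":-3.05,"wy":35.29,"wz":-9.34,"claw":0},
    {"x":0.123,"y":0.26,"z":-0.004,"wx":-3.05,"wy":35.29,"wz":-9.34,"claw":0},
    {"x":0.123,"y":0.26,"z":-0.004,"wx":-3.05,"wy":35.29,"wz":-9.34,"claw":0},
    {"x":0.123,"y":0.26,"z":-0.004,"wx":-3.05,"wy":35.29,"wz":-9.34,"claw":0}
  ]
}}

```text
time: 11.9
eef_pos: [0.4484, 0.2858, 0.1569]
eef_rot: [180.0, -0.3, 179.9]
contact_force: [-0.3, -0.2, -0.1]
grip_width: 0.003
grip_force: 0.0
```

Run:
```python
from h import *
s=get_state();print(s["q"].round(1),s["eef_pos"],s["grip_width"])
D=Ro.from_euler('xyz',[180,0,180],degrees=True).as_matrix()
delta(np.array([.449,.2865,.16]),D)
g=grab_frame("scene")
cv2.imwrite("pics/g.png",cv2.resize(g["pixels"][200:340,260:420],None,fx=4,fy=4))
```

```text
[ 25.6  19.5 -12.6  58.2   0.2  25.7] [0.44838697 0.28577432 0.15691919] 0.002998595865995437
shift [-0.0006  0.0007 -0.0031] turn [ 0.04 -0.3  -0.1 ]
```

View pics/g.png

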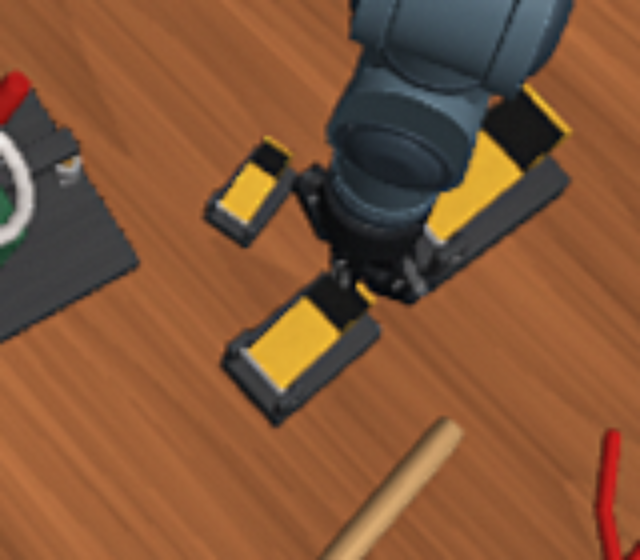

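The shut fingers hang over the middle unit's black pad, at crop (340,295). Pressing.

Call:
{"op": "carry_out", "data": {
  "commands": [
    {"x":0,"y":0,"z":0.025,"wx":0,"wy":0,"wz":0,"claw":0},
    {"x":0,"y":0,"z":0.05,"wx":0,"wy":0,"wz":0,"claw":0},
    {"x":0,"y":0,"z":0.06,"wx":0,"wy":0,"wz":0,"claw":0},
    {"x":0,"y":0,"z":0.068,"wx":0,"wy":0,"wz":0,"claw":0},
    {"x":0,"y":0,"z":0.074,"wx":0,"wy":0,"wz":0,"claw":0},
    {"x":0,"y":0,"z":0.079,"wx":0,"wy":0,"wz":0,"claw":0},
    {"x":0,"y":0,"z":0.082,"wx":0,"wy":0,"wz":0,"claw":0},
    {"x":0,"y":0,"z":0.082,"wx":0,"wy":0,"wz":0,"claw":0},
    {"x":0,"y":0,"z":0.082,"wx":0,"wy":0,"wz":0,"claw":0}
  ]
}}

```text
time: 12.85
eef_pos: [0.4463, 0.2865, 0.0754]
eef_rot: [180.0, -0.5, 180.0]
contact_force: [-5.4, -1.4, 8.0]
grip_width: -0.002
grip_force: 3.8
```

Call:
{"op": "carry_out", "data": {
  "commands": [
    {"x":0,"y":0,"z":0.002,"wx":0,"wy":0,"wz":0,"claw":0},
    {"x":0,"y":0,"z":0.004,"wx":0,"wy":0,"wz":0,"claw":0},
    {"x":0,"y":0,"z":0.004,"wx":0,"wy":0,"wz":0,"claw":0},
    {"x":0,"y":0,"z":0.004,"wx":0,"wy":0,"wz":0,"claw":0},
    {"x":0,"y":0,"z":0.004,"wx":0,"wy":0,"wz":0,"claw":0}
  ]
}}

```text
time: 13.35
eef_pos: [0.4463, 0.2865, 0.0725]
eef_rot: [179.9, -0.4, 180.0]
contact_force: [-8.1, -1.5, 15.3]
grip_width: -0.001
grip_force: 7.7
```

Call:
{"op": "carry_out", "data": {
  "commands": [
    {"x":0,"y":0,"z":0.002,"wx":0,"wy":0,"wz":0,"claw":0},
    {"x":0,"y":0,"z":0.003,"wx":0,"wy":0,"wz":0,"claw":0},
    {"x":0,"y":0,"z":0.003,"wx":0,"wy":0,"wz":0,"claw":0},
    {"x":0,"y":0,"z":0.003,"wx":0,"wy":0,"wz":0,"claw":0}
  ]
}}

```text
time: 13.75
eef_pos: [0.4463, 0.2866, 0.072]
eef_rot: [179.9, -0.4, -180.0]
contact_force: [-14.7, -4.7, 34.5]
grip_width: -0.001
grip_force: 17.5
```

The paddle is firmly on its stop: 34 N with hardly any further travel. I lift off now.

Call:
{"op": "carry_out", "data": {
  "commands": [
    {"x":0,"y":0,"z":-0.01,"wx":0,"wy":0,"wz":0,"claw":0},
    {"x":0,"y":0,"z":-0.025,"wx":0,"wy":0,"wz":0,"claw":0},
    {"x":0,"y":0,"z":-0.05,"wx":0,"wy":0,"wz":0,"claw":0},
    {"x":0,"y":0,"z":-0.09,"wx":0,"wy":0,"wz":0,"claw":0},
    {"x":0,"y":0,"z":-0.12,"wx":0,"wy":0,"wz":0,"claw":0},
    {"x":0,"y":0,"z":-0.12,"wx":0,"wy":0,"wz":0,"claw":0},
    {"x":0,"y":0,"z":-0.12,"wx":0,"wy":0,"wz":0,"claw":0},
    {"x":0,"y":0,"z":-0.12,"wx":0,"wy":0,"wz":0,"claw":0}
  ]
}}

```text
time: 14.55
eef_pos: [0.4476, 0.2861, 0.1866]
eef_rot: [-180.0, -0.4, 180.0]
contact_force: [-0.6, -0.6, 0.3]
grip_width: -0.0
grip_force: 0.0
```

Run:
```python
from h import *
g=grab_frame("scene");f=grab_frame("top")
a=cv2.resize(f["pixels"][105:255,160:350],None,fx=2,fy=2);b=cv2.resize(g["pixels"][170:320,190:390],None,fx=2,fy=2)
cv2.imwrite("pics/i.png",np.hstack([a,b]))
```

```text
(no output)
```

View pics/i.png

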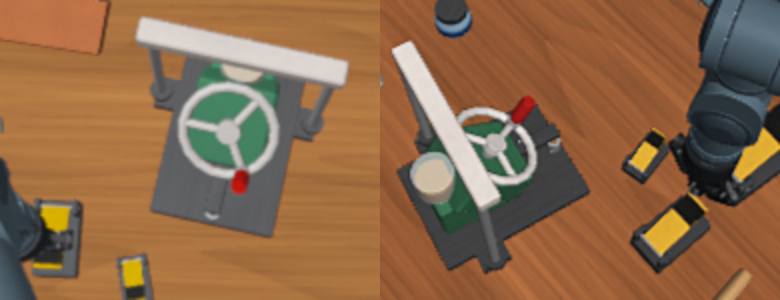

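The handle is at its start place, crop (240,181), the paddle at (690,208) is up again, and the arm is clear of it. Handing in.

```bash
python3 -c "
from bench import *
print(finish_job())"
```

```text
the job is handed in; nothing more can be done
None
```

I turned the feed wheel one full turn clockwise (handle back within about 1 mm), then pressed the trip paddle to its stop, let it spring back up, and handed the job in at about 15 s; the hand-in returned no verdict.

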